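# Clear the doorway and latch the cheese cabinet

### The job

A block of cheese has been left on the counter in the swing of the ripening cabinet's open door. Put it down flat in the middle of the clear half of the white cutting board, then gently push the door shut, without slamming it, until its sprung latch clicks in and holds the door closed by itself; never press on the door with more than 20 N, and leave everything else where it is.

Things in the scene. Friction and masses are not known exactly. Their poses are not given: they have to be found in the camera images.
- cabinet: Small aluminium countertop ripening cabinet, fixed, 240 deep x 320 wide x 195 mm high, open front towards the robot. Origin on the counter below the middle of the doorway, in the plane of the closed door's inner face (the case begins 16 mm behind it). x points into the cabinet, y to the left seen from the robot (the hinge side), z up.
- hinge_line (a point): Point on the door's upright hinge axis at counter height, 135 mm left of (+y) and 7 mm in front of (-x) the cabinet's origin.
- door (a joint): Door angle about its upright hinge on the left (+y) side, rad; 0 nominally shut, positive open (free edge towards the robot). Starts 1.05 to 1.3. White frame, clear window, 14 mm thick about the hinge plane, from 5 to 260 mm from the hinge axis, 20 to 190 mm above the counter, 0.4 to 0.65 kg, friction 1 N at the edge. Left alone it rests latched between -0.05 and 0.05, unlatched at 0.1 or more.
- push_plate (a point): Centre of the blue push plate (44 wide x 60 mm high, thin) on the outside of the door: 230 mm from the hinge axis, 155 mm above the counter, on the door's outer surface, which lies 8.5 mm from its mid-plane there. x points into the door (the way to push), y towards the hinge, z up.
- bolt_nose (a point): Tip of the bevelled sprung brass bolt, 20 mm tall, that stands 8 mm out of the door's free edge, 110 mm above the counter. Its bevel meets the strike about 0.03 rad before the latched angle; the push needed then climbs to about 10 to 13 N at the push plate (more nearer the hinge); about 0.012 rad before the latched angle the bolt snaps behind the lip and the push drops at once.
- strike_nominal (a point): Nominal place, on the cabinet, of the strike's upright round lip (4 mm across) that catches the bolt, at the right (-y) of the doorway, 110 mm high. The true depth is adjusted differently on every cabinet, anywhere within 12 mm either way of this point along the cabinet's x, and is not measured. A firm rubber stop set with it halts the door about 1 mm past the latched position.
- kicker_seat (a point): Where the sprung rubber kicker enters the cabinet, 50 mm high near the right of the doorway. From about 0.13 rad on it pushes the closing door back, with 1 to 4 N at the push plate, and throws an unlatched door open again, to 0.1 or more.
- block: The block of cheese to clear away: yellow cuboid 110 long (x) x 45 wide (y) x 60 mm high, with brown rind on its +x end, 0.2 to 0.45 kg, lying on the counter in front of the cabinet. Origin at the centre of its underside.
- board: White plastic cutting board, 260 (x) x 320 (y) x 15 mm, fixed, right of the cabinet. Origin at the centre of its underside. Its left (+y) half is clear, wedges lie on the other.
- board_clear (a point): Middle of the board's clear half, on its top surface, 15 mm above the counter; axes as the board's.
- wedge_a: Pale cheese wedge on the board, 120 x 70 x 50 mm high, a bystander. Origin at the middle of its underside.
- wedge_b: Pale cheese wedge on the board, 130 x 60 x 55 mm high, a bystander. Origin at the middle of its underside.
- jar: Amber glass jar with a brass lid, 64 mm across, 100 mm high, on the left, a bystander. Origin at the centre of its underside.
- tub: White ceramic cup, 80 mm across, 70 mm high, on the left, a bystander. Origin at the centre of its underside.
- spatula: Spatula lying on the counter at the near left, a bystander. Origin at the middle of its underside.
Things that resemble listed ones, but are neither listed nor needed, are in the scene too. What is shaped like the block but red is not meant.

How it is judged:
By the outcome, as a careful person would: the job done as asked, in the order asked, and still so for the second after the job is handed in, with the robot touching nothing.
It also fails if it takes over 72 s, if anything falls off the work surface, if the arm or the gripper's body presses on something with over 40 N, if the wrist force passes 120 N, or if a joint passes its speed limit or range.

### The arm

A 7-joint arm with a two-finger parallel gripper is mounted at the origin on the work surface. World frame = base frame: x ahead of the robot, y to its left, z up, the work surface at z = 0. Lengths are in mm, angles in rad, forces in N, time in s.
With the tool pointing down it reaches from about 425 to 950 mm from the base axis. Payload 4.7 kg.
Tool frame: the origin (TCP) lies between the finger pads; the fingertips stand 14 mm ahead of it and the grasp point (between the pads) lies 5 mm behind it; y points along the fingers, x is the direction in which the jaws open and shut, and the axes are right-handed (so a half turn about y gives the same grasp; the last joint's range is limited). The gripper opens to 85 mm and grips with 20 to 120 N. Pads are 22 mm wide; open, the fingers measure 114 mm over their backs; the gripper's body (76 mm by 85 mm) begins 54 mm behind the grasp point. The pads swing forward as they close: fully open they stand 13 mm farther back than shut.
Start: joints at [1.102, 0.469, -0.049, 1.532, 0.024, 1.141, -0.082], TCP at [287.433, -610.761, 245.335] pointing down, gripper open.
Joint ranges: [-2.59, 2.59], [-0.33, 1.99], [-1.39, 1.29], [0.1, 2.45], [-1.04, 4.18], [0.21, 1.99], [-2.66, 2.66]. Speed limits (rad/s): [2.57, 2.57, 3.14, 3.14, 3.14, 3.14, 3.14].

### API

Orientations are given as a unit quaternion [w, x, y, z].
In Python, from rig import bot, viewer gives the robot as it stands.
- The arm moves only by the tool send_rows, never from a script. Its argument "motion" is a list that holds one entry, the list of rows, each a list of 7 numbers: the turn, a rotation vector about the tool's x, y, z in degrees, then the shift along the tool's x, y, z in mm, then the opening, from 0 (shut) to 1 (fully open). A call has 1 to 5 rows; each row is the pose to reach, as a shift and turn from the pose commanded when the call began, along the tool's axes at that moment; what a row does not reach only later rows make up. A row lasts 1/8 s, in which the tool goes at most 62.5 mm and 10.7 degrees, less where a joint would pass 70% of its speed; a pose out of reach is approached as far as the arm can. A call with a gripper value outside its range is refused whole. The fingers move at their own pace and stop on an object; "grip_force" is the grip in N (left out, the last holds). Time passes only in rows, so rows that repeat a pose let the fingers close. It gives the time, the measured TCP pose, the force and the opening at its end, in the units of the state.
- bot.observe(): the state, without advancing time (a new reading comes with each control period).
- viewer.read_camera(name): name is "scene" or "top" or "wrist"; returns the picture (400x640x3 uint8, red, green, blue); there is no depth.
- viewer.camera_params(name): a dict with "fov_y" (degrees; the focal length in pixels is half the picture's height over the tangent of half this angle, whatever the lens; pixels are square), "cx", "cy" (the principal point, pixels), "dist" ([k1, k2, p1, p2, k3] as OpenCV has them; the pictures are not rectified), "xyz" and "rotation" of the camera in the world; the wrist camera has in their place "mount" (4x4, takes a point from camera to tool coordinates, whose origin is the TCP and whose axes are the tool frame's). Camera axes: x right, y up, looking along -z (the intrinsics and any distortion apply to the point x, -y, -z); pixel columns grow to the right and rows downward; lengths in mm; the calibration is good to about 2 mm. A picture is of the moment at which its call begins: read the wrist's pose just before it. camera_params takes no time and is no camera call.
- bot.close_job(): hands the job in, once; it reports no verdict.
The state is a dict: "time_s": time; "joint_positions": joint angles; "qvel": joint speeds; "effort": joint torques, N m; "position": TCP position; "tool_rot": TCP orientation; "contact_force": force on the tool from outside, world axes, zero at the start; "ft_torque": the same for the moment, N m; "grip_width": opening from 0.0 (shut) to 1.0 (fully open).
Only numpy, scipy, OpenCV 4.12 (cv2) and the standard library are available. Lean on these libraries where they do the work, as an engineer would, in place of code of your own. Each camera call takes 0.05 s, during which the arm holds its last target.

## Working session

There is one attempt and no reset: what is moved stays moved. The work goes in short steps, Python scripts to look and compute and a tool call to move; the robot and the scene stay as the last step left them, time stands still between calls to the robot, and variables do not carry over. Pictures are saved under pics/ and viewed, and the job is handed in when it is done.

Besides the shell and the picture viewer there is one more tool, called as name(argument=value, ...), one argument or row to a line, values as JSON. send_rows: Moves the arm, as the interface text tells. Its arguments: {"type":"object","properties":{"motion":{"type":"array"},"grip_force":{"type":"number"}},"required":["motion"]}

```bash
mkdir -p pics; ls
python3 - <<'E'
from rig import bot, viewer
import cv2,json
for n in ["scene","top","wrist"]:
    s=bot.observe()
    im=viewer.read_camera(n); cv2.imwrite(f"pics/{n}0.png",im[:,:,::-1])
    print(n,viewer.camera_params(n))
print(s)
E
```

```text
pics
scene {'fov_y': 42.999784097960266, 'cx': 326.1735262822309, 'cy': 199.75309752140558, 'dist': array([0.03324245, 0.        , 0.        , 0.        , 0.        ]), 'xyz': array([ 656.88581839, -800.85912847, 1397.4723874 ]), 'rotation': array([0.96044605, 0.26653118, 0.0239305 , 0.07701843])}
top {'fov_y': 54.63809199841815, 'cx': 326.2901196013795, 'cy': 195.62715931692378, 'dist': array([-0.04803192,  0.        ,  0.        ,  0.        ,  0.        ]), 'xyz': array([ 395.63739054,  -17.74817454, 1351.26329635]), 'rotation': array([ 0.71635027,  0.03027508, -0.0422907 , -0.69579969])}
wrist {'fov_y': 61.04276363139624, 'cx': 316.5498837277155, 'cy': 197.2935067584241, 'dist': array([-0.00355626,  0.        ,  0.        ,  0.        ,  0.        ]), 'mount': array([[ 9.99999895e-01,  4.44242669e-04, -1.15693878e-04,
         6.15552566e-02],
       [-2.55300624e-04,  3.28731585e-01, -9.44423358e-01,
        -1.29015009e+02],
       [-3.81520921e-04,  9.44423288e-01,  3.28731664e-01,
         8.39849003e+01],
       [ 0.00000000e+00,  0.00000000e+00,  0.00000000e+00,
         1.00000000e+00]])}
{'time_s': 0.1, 'joint_positions': array([ 1.10213528,  0.46935507, -0.04860478,  1.53356162,  0.02411701,
        1.14098735, -0.08230568]), 'qvel': array([-0.00101404, -0.00280591, -0.00156706, -0.00318002, -0.00103703,
       -0.00129683,  0.00011854]), 'effort': array([ 1.49184321e-03, -5.11517179e+01, -4.65718482e-02, -2.38388336e+01,
        1.08522701e-02,  4.41099619e-03,  1.52522432e-05]), 'position': array([ 287.16942638, -610.32506461,  244.37566104]), 'tool_rot': array([ 0.59733105, -0.59671979,  0.37942131, -0.37836566]), 'contact_force': array([ 0.53281293,  0.47294795, -0.16325824]), 'ft_torque': array([-0.00272841, -0.02210725, -0.00999557]), 'grip_width': 1.0002212812845226}
```

View pics/scene0.png

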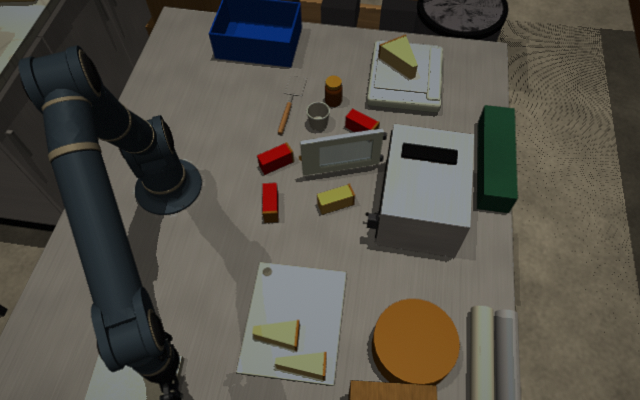

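View pics/top0.png

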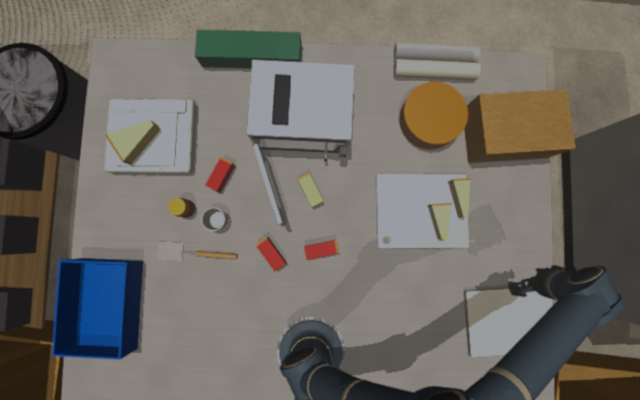

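View pics/wrist0.png

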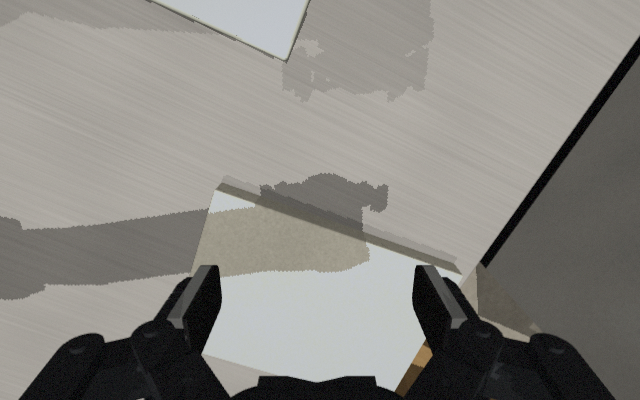

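```bash
cat > h.py <<'E'
import numpy as np, cv2
from scipy.spatial.transform import Rotation as R
def q(w): return R.from_quat([w[1],w[2],w[3],w[0]])
def K(p): 
    f=200/np.tan(np.radians(p['fov_y']/2)); return np.array([[f,0,p['cx']],[0,f,p['cy']],[0,0,1.]])
def cam(p,st=None):
    if 'xyz' in p: return q(p['rotation']).as_matrix(),np.array(p['xyz'])
    T=np.array(p['mount']);Rt=q(st['tool_rot']).as_matrix()
    return Rt@T[:3,:3],Rt@T[:3,3]+np.array(st['position'])
def ray(p,uv,st=None):
    C,o=cam(p,st); u=cv2.undistortPoints(np.array([[uv]],float),K(p),np.array(p['dist']))[0,0]
    return o,C@np.array([u[0],-u[1],-1])
def onz(p,uv,z,st=None):
    o,d=ray(p,uv,st); return o+d*(z-o[2])/d[2]
def proj(p,X,st=None):
    C,o=cam(p,st); c=C.T@(np.array(X,float)-o).T if np.ndim(X)==1 else (np.array(X,float)-o)@C
    c=np.atleast_2d(c)*[1,-1,-1]
    return cv2.projectPoints(c.reshape(-1,1,3),np.zeros(3),np.zeros(3),K(p),np.array(p['dist']))[0].reshape(-1,2)
E
python3 - <<'E'
import cv2
im=cv2.imread('pics/top0.png')
cv2.imwrite('pics/t_a.png',cv2.resize(im[130:280,230:370],None,fx=4,fy=4,interpolation=2))
cv2.imwrite('pics/t_b.png',cv2.resize(im[160:260,360:490],None,fx=5,fy=5,interpolation=2))
cv2.imwrite('pics/t_c.png',cv2.resize(im[50:170,230:370],None,fx=5,fy=5,interpolation=2))
im=cv2.imread('pics/scene0.png')
cv2.imwrite('pics/s_a.png',cv2.resize(im[110:260,290:480],None,fx=4,fy=4,interpolation=2))
E
```

```text
(no output)
```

View pics/t_a.png

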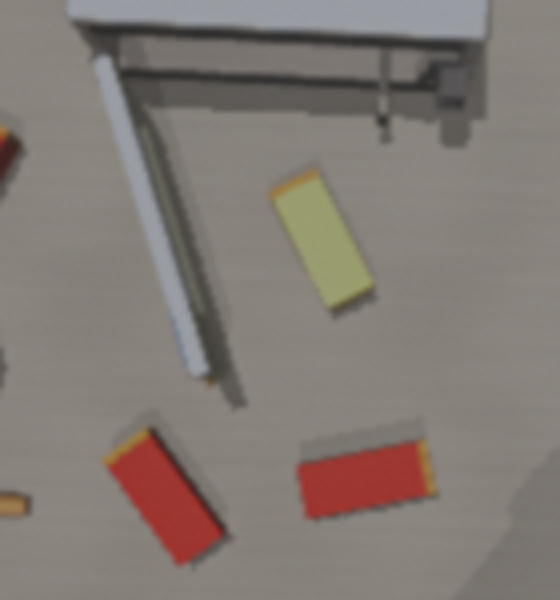

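View pics/t_b.png

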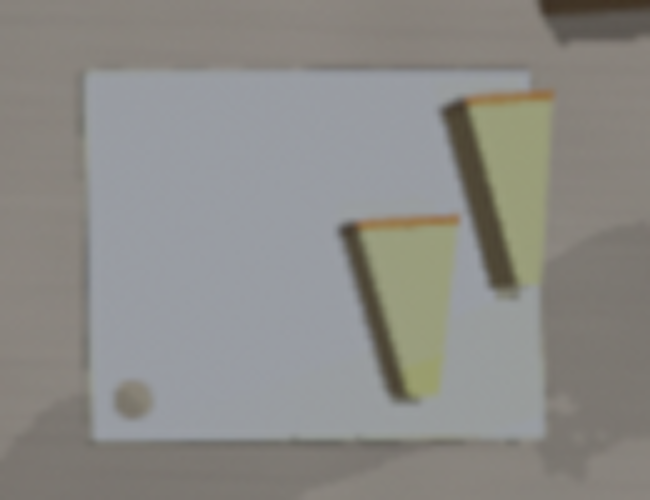

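View pics/t_c.png

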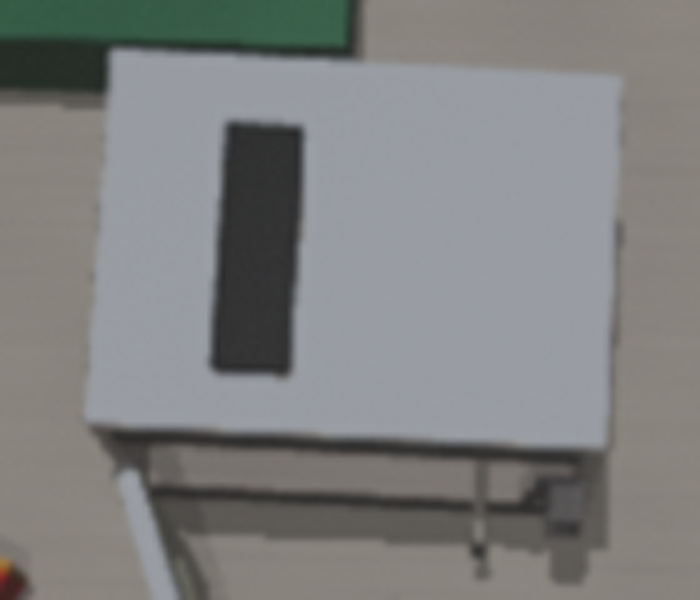

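View pics/s_a.png

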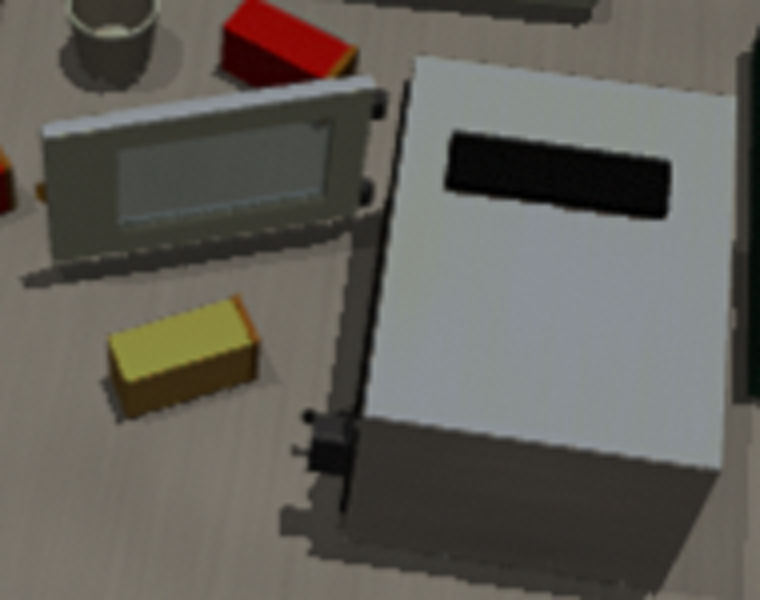

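Run:
```python
from h import *; from rig import viewer
np.set_printoptions(precision=1,suppress=True)
p=viewer.camera_params('top'); s=viewer.camera_params('scene')
def f(l,ox,oy,k,z,p=p): return np.array([onz(p,((x+.5)/k-.5+ox,(y+.5)/k-.5+oy),z)[:2] for x,y in l])
b=f([(268,193),(318,171),(374,286),(332,308)],230,130,4,60);print('block',b,b.mean(0))
bs=f([(108,340),(238,298),(258,340),(127,381)],290,110,4,60,s);print('block scene',bs,bs.mean(0))
c=f([(110,48),(622,77),(606,446),(86,418)],230,50,5,195);print('cab',c,c.mean(0))
cs=f([(415,57),(738,97),(722,468),(364,415)],290,110,4,195,s);print('cab scene',cs,cs.mean(0))
d=f([(85,70),(530,70),(545,438),(93,440)],360,160,5,15);print('board',d,d.mean(0))
e=f([(95,60),(117,56),(190,378),(210,372)],230,130,4,190);print('door',e)
for n,x in(('b',b),('c',c),('d',d)):print(n,[np.linalg.norm(x[i]-x[(i+1)%4]) for i in range(4)])
# cab origin
for c in(c,cs):
    th=[np.arctan2(*(v[::-1])) for v in (c[0]-c[3],c[1]-c[2])]
    v=c[0]-c[1]; th.append(np.arctan2(-v[0],v[1])); v=c[3]-c[2]; th.append(np.arctan2(-v[0],v[1]));t=np.mean(th); print(th)
    ux=np.array([np.cos(t),np.sin(t)]);uy=np.array([-ux[1],ux[0]])
    O=c.mean(0)-ux*(120+16); H=O+135*uy-7*ux; print('O',O,'t',t,'hinge',H)
v=e.mean(0)*0+ (e[2]+e[3])/2-H; print('free edge',np.linalg.norm(v), 'door angle', np.arctan2(*( [-(v@ux), -(v@uy)])))
```

```text
block [[586.   63.7]
 [606.1  22.2]
 [510.2 -27.8]
 [490.7   6.8]] [548.2  16.2]
block scene [[488.9   6.2]
 [582.8  60.3]
 [603.4  24.5]
 [509.5 -27.7]] [546.2  15.8]
cab [[ 937.   210. ]
 [ 929.  -111. ]
 [ 691.8 -105.7]
 [ 699.2  212.2]] [814.3  51.4]
cab scene [[ 692.7  209.5]
 [ 933.6  208.4]
 [ 927.4 -109.5]
 [ 687.8 -106.8]] [810.4  50.4]
board [[ 616.5 -212.5]
 [ 626.8 -529. ]
 [ 368.6 -537.6]
 [ 359.5 -222. ]] [ 492.8 -375.3]
door [[665.4 191.2]
 [669.  174.6]
 [425.6 108.7]
 [430.5  93.9]]
b [np.float64(45.99976501763853), np.float64(108.12826800800673), np.float64(39.656511518273916), np.float64(111.02331895160314)]
c [np.float64(321.077331330002), np.float64(237.22548201436408), np.float64(317.95294588144856), np.float64(237.85883606929903)]
d [np.float64(316.6212436423451), np.float64(258.3353936153779), np.float64(315.7444138160389), np.float64(257.1398098722224)]
[np.float64(-0.009017279624259113), np.float64(-0.02214797903509667), np.float64(-0.025099627282018783), np.float64(-0.02320114407128998)]
O [678.3  54.1] t -0.019866507503166136 hinge [674.  189.2]
[np.float64(1.55528021927535), np.float64(1.5513108608973731), np.float64(1.5662232760636476), np.float64(1.5595639793657798)]
O [808.7 -85.6] t 1.5580945839005378 hinge [673.6 -90.8]
free edge 311.7997195134649 door angle -2.4903267791101342
```

```bash
cat >> h.py <<'E'
np.set_printoptions(precision=2,suppress=True)
def target(yx): # tool x heading yx (rad), y down
    x=np.array([np.cos(yx),np.sin(yx),0]);y=np.array([0,0,-1.]);return R.from_matrix(np.c_[x,y,np.cross(x,y)])
def delta(st,pos,yx):
    r=q(st['tool_rot']); d=(r.inv()*target(yx)).as_rotvec(degrees=True)
    return d, r.inv().apply(np.array(pos)-st['position'])
E
python3 - <<'E'
from h import *; from rig import bot
st=bot.observe(); m=q(st['tool_rot']).as_matrix(); print(m, st['position'],st['time_s'])
for y in (.513+np.pi/2,.513-np.pi/2): print(delta(st,[547,16,200],y))
E
```

```text
[[ 0.43 -0.    0.9 ]
 [-0.9   0.    0.43]
 [-0.   -1.   -0.  ]] [ 287.24 -610.37  244.48] 0.15
(array([  0.13, 175.81,  -0.  ]), array([-456.06,   45.15,  501.76]))
(array([-0.  , -4.19, -0.09]), array([-456.06,   45.15,  501.76]))
```

send_rows(
  motion=[
    [[0, -1, 0, -60, 4, 66, 1], [0, -2, 0, -120, 8, 132, 1], [0, -2, 0, -180, 12, 198, 1], [0, -3, 0, -240, 16, 264, 1], [0, -4, 0, -290, 20, 319, 1]],
  ],
)

```text
time_s: 0.78
position: [407.5, -320.4, 231.0]
tool_rot: [-0.61, 0.61, -0.358, 0.358]
contact_force: [1.4, -0.1, 0.2]
grip_width: 1.002
```

send_rows(
  motion=[
    [[0, 0, 0, -60, 4, 42, 1], [0, 0, 0, -120, 8, 90, 1], [0, 0, 0, -150, 12, 150, 1], [0, 0, 0, -166, 20, 182, 1], [0, 0, 0, -166, 25, 182, 1]],
  ],
)

```text
time_s: 1.4
position: [486.7, -83.5, 206.0]
tool_rot: [0.612, -0.611, 0.355, -0.355]
contact_force: [-0.0, -1.0, 0.4]
grip_width: 0.998
```

Run:
```python
from h import *; from rig import bot
st=bot.observe(); print(st['position'],st['joint_positions'])
print(delta(st,[547,16,150],.513-np.pi/2))
```

```text
[486.68 -83.5  205.97] [ 0.39  0.24 -0.36  1.98  0.1   0.93 -1.07]
(array([-0.12,  0.34, -0.07]), array([-56.4 ,  56.26, 101.61]))
```

send_rows(
  motion=[
    [[0, 0, 0, -28, 20, 51, 1], [0, 0, 0, -56, 30, 102, 1], [0, 0, 0, -56, 40, 102, 1], [0, 0, 0, -56, 40, 102, 1]],
  ],
)

```text
time_s: 1.9
position: [545.5, 8.6, 164.9]
tool_rot: [-0.609, 0.611, -0.359, 0.357]
contact_force: [0.2, 0.4, -0.2]
grip_width: 1.0
```

Run:
```python
from h import *; from rig import bot,viewer
st=bot.observe(); print(st['position'],st['joint_positions'])
cv2.imwrite('pics/w1.png',viewer.read_camera('wrist')[:,:,::-1])
cv2.imwrite('pics/t1.png',viewer.read_camera('top')[:,:,::-1])
p=viewer.camera_params('wrist')
c,s=np.cos(.513),np.sin(.513)
for e in [(55,22.5),(55,-22.5),(-55,-22.5),(-55,22.5)]:
  print(proj(p,np.array([547+c*e[0]-s*e[1],16+s*e[0]+c*e[1],60]),st))
```

```text
[545.5    8.62 164.86] [ 0.21  0.38 -0.38  1.91  0.18  0.89 -1.32]
[[274.35 116.7 ]]
[[341.14 116.38]]
[[338.4  260.37]]
[[280.8  260.59]]
```

View pics/w1.png

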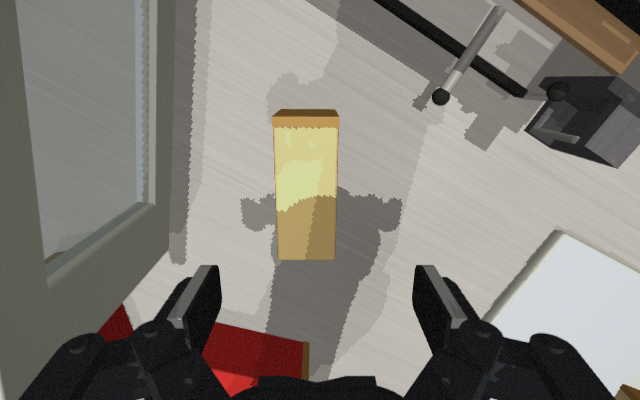

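View pics/t1.png

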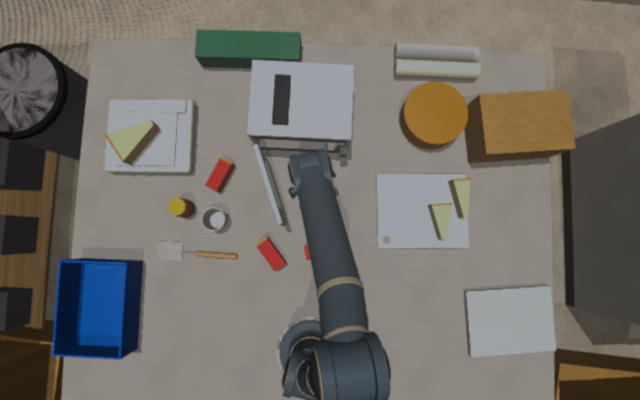

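Run:
```python
from h import *; from rig import bot,viewer
st=bot.observe(); p=viewer.camera_params('top')
for z in (250,330,400): print(z,onz(p,(310,150),z),onz(p,(291,192),z))
print(cam(viewer.camera_params('wrist'),st)[1])
print(delta(st,[546.5,17,30],.513-np.pi/2), delta(st,[546.5,17,90],.513-np.pi/2))
```

```text
250 [640.68  16.   250.  ] [516.76  66.27 250.  ]
330 [622.88  13.55 330.  ] [507.96  60.17 330.  ]
400 [607.31  11.4  400.  ] [500.26  54.83 400.  ]
[619.59  48.72 294.95]
(array([ 0.07, -0.36,  0.04]), array([ -7.93, 136.02,   4.99])) (array([ 0.07, -0.36,  0.04]), array([-7.89, 76.02,  4.92]))
```

send_rows(
  motion=[
    [[0, 0, 0, -8, 25, 5, 1], [0, 0, 0, -8, 50, 5, 1], [0, 0, 0, -8, 72, 5, 1], [0, 0, 0, -8, 90, 5, 1], [0, 0, 0, -8, 90, 5, 1]],
  ],
)

```text
time_s: 2.62
position: [546.3, 18.3, 75.3]
tool_rot: [-0.609, 0.61, -0.359, 0.358]
contact_force: [-0.2, -0.4, 0.3]
grip_width: 0.997
```

Run:
```python
from h import *; from rig import bot
st=bot.observe(); print(st['position'],delta(st,[546.5,17,30],.513-np.pi/2))
```

```text
[546.26  18.27  75.27] (array([ 0.12, -0.27, -0.03]), array([ 1.25, 45.27, -0.31]))
```

send_rows(
  motion=[
    [[0, 0, 0, 1, 15, 0, 1], [0, 0, 0, 1, 30, 0, 1], [0, 0, 0, 1, 42, 0, 1], [0, 0, 0, 1, 45, 0, 1], [0, 0, 0, 1, 45, 0, 1]],
  ],
)

```text
time_s: 3.25
position: [547.6, 18.6, 30.9]
tool_rot: [-0.61, 0.61, -0.358, 0.358]
contact_force: [-0.7, -0.0, 0.5]
grip_width: 0.996
```

send_rows(
  motion=[
    [[0, 0, 0, 0, 0, 0, 0.3], [0, 0, 0, 0, 0, 0, 0.3], [0, 0, 0, 0, 0, 0, 0.3], [0, 0, 0, 0, 0, 0, 0.3], [0, 0, 0, 0, 0, 0, 0.3]],
  ],
  grip_force=40,
)

```text
time_s: 3.88
position: [547.9, 18.6, 31.6]
tool_rot: [0.61, -0.61, 0.358, -0.358]
contact_force: [-1.3, -0.3, 5.8]
grip_width: 0.524
```

send_rows(
  motion=[
    [[0, 0, 0, 0, 0, 0, 0.3], [0, 0, 0, 0, 0, 0, 0.3], [0, 0, 0, 0, -10, 0, 0.3], [0, 0, 0, 0, -25, 0, 0.3], [0, 0, 0, 0, -40, 0, 0.3]],
  ],
)

```text
time_s: 4.5
position: [547.5, 18.4, 72.0]
tool_rot: [-0.61, 0.61, -0.358, 0.358]
contact_force: [-0.3, 0.4, -3.6]
grip_width: 0.525
```

send_rows(
  motion=[
    [[0, 0, 0, 0, -40, 0, 0.3], [0, 0, 0, 0, -70, 0, 0.3], [0, 0, 0, 0, -80, 0, 0.3], [0, 0, 0, 0, -80, 0, 0.3]],
  ],
)

```text
time_s: 5.0
position: [547.6, 18.3, 151.5]
tool_rot: [0.61, -0.61, 0.358, -0.358]
contact_force: [-0.0, 0.2, -4.9]
grip_width: 0.521
```

Run:
```python
from h import *; from rig import bot
st=bot.observe(); print(st['position'],delta(st,[490,-295,140],.035-np.pi/2))
```

```text
[547.57  18.33 151.5 ] (array([-0.05, 27.18,  0.03]), array([ 245.46,   11.53, -203.07]))
```

send_rows(
  motion=[
    [[0, 3, 0, 27, 0, -23, 0.3], [0, 6, 0, 60, 0, -50, 0.3], [0, 10, 0, 95, 0, -78, 0.3], [0, 14, 0, 130, 0, -107, 0.3], [0, 18, 0, 165, 0, -136, 0.3]],
  ],
)

```text
time_s: 5.62
position: [507.9, -193.0, 149.4]
tool_rot: [-0.546, 0.546, -0.45, 0.448]
contact_force: [0.0, -0.9, -5.0]
grip_width: 0.522
```

Run:
```python
from h import *; from rig import bot
st=bot.observe(); print(st['position'],delta(st,[490,-295,120],.035-np.pi/2))
```

```text
[ 507.91 -192.98  149.37] (array([ 0.16,  9.08, -0.08]), array([ 96.72,  29.32, -37.11]))
```

send_rows(
  motion=[
    [[0, 3, 0, 35, 8, -12, 0.3], [0, 6, 0, 65, 16, -24, 0.3], [0, 8, 0, 90, 24, -33, 0.3], [0, 9, 0, 98, 29, -37, 0.3], [0, 9, 0, 98, 29, -37, 0.3]],
  ],
)

```text
time_s: 6.25
position: [491.8, -294.7, 121.3]
tool_rot: [0.51, -0.509, 0.491, -0.49]
contact_force: [0.5, 0.4, -4.0]
grip_width: 0.524
```

Run:
```python
from h import *; from rig import bot,viewer
st=bot.observe(); print(st['position'],st['joint_positions'],delta(st,[490,-295,47],.035-np.pi/2))
cv2.imwrite('pics/w2.png',viewer.read_camera('wrist')[:,:,::-1])
cv2.imwrite('pics/s2.png',viewer.read_camera('scene')[:,:,::-1])
```

```text
[ 491.82 -294.71  121.33] [ 0.61  0.45 -0.18  1.89  0.11  0.81 -1.17] (array([ 0.06,  0.19, -0.08]), array([ 0.32, 74.33, -1.75]))
```

View pics/w2.png

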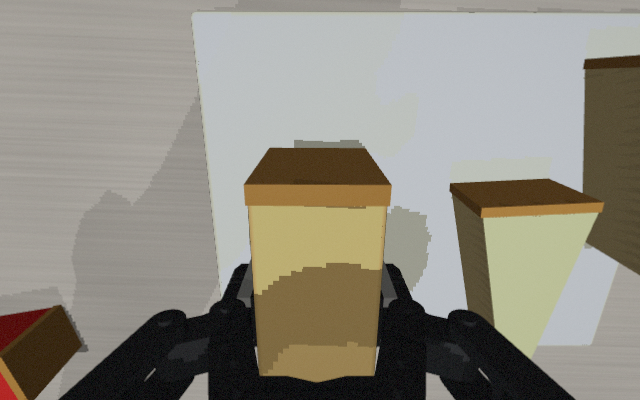

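View pics/s2.png

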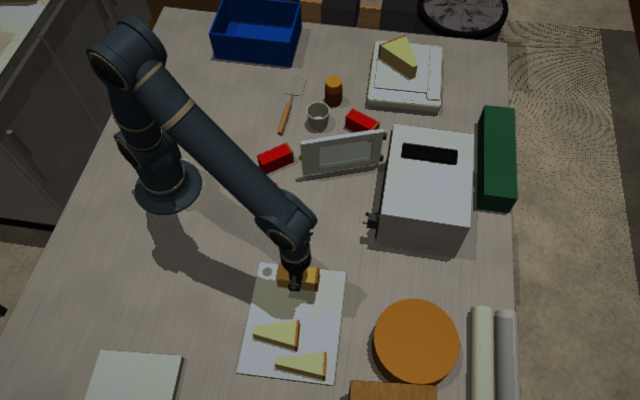

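send_rows(
  motion=[
    [[0, 0, 0, 0, 20, -1, 0.3], [0, 0, 0, 0, 40, -1, 0.3], [0, 0, 0, 0, 58, -2, 0.3], [0, 0, 0, 0, 68, -2, 0.3], [0, 0, 0, 0, 72, -2, 0.3]],
  ],
)

```text
time_s: 6.98
position: [490.2, -294.9, 49.7]
tool_rot: [0.51, -0.51, 0.49, -0.49]
contact_force: [0.9, 0.4, -3.8]
grip_width: 0.524
```

send_rows(
  motion=[
    [[0, 0, 0, 0, 1, 0, 0.3], [0, 0, 0, 0, 2, 0, 0.3], [0, 0, 0, 0, 2, 0, 0.3]],
  ],
)

```text
time_s: 7.35
position: [490.3, -295.5, 48.5]
tool_rot: [0.51, -0.509, 0.49, -0.491]
contact_force: [1.0, -0.4, -4.2]
grip_width: 0.524
```

send_rows(
  motion=[
    [[0, 0, 0, 0, 1, 0, 0.3], [0, 0, 0, 0, 2, 0, 0.3], [0, 0, 0, 0, 2, 0, 0.3]],
  ],
)

```text
time_s: 7.72
position: [490.2, -295.4, 46.6]
tool_rot: [-0.509, 0.509, -0.49, 0.491]
contact_force: [-1.4, 0.9, 2.7]
grip_width: 0.519
```

send_rows(
  motion=[
    [[0, 0, 0, 0, 0, 0, 0.65], [0, 0, 0, 0, 0, 0, 0.8], [0, 0, 0, 0, 0, 0, 0.8], [0, 0, 0, 0, 0, 0, 0.8]],
  ],
)

```text
time_s: 8.22
position: [490.2, -295.3, 46.1]
tool_rot: [0.51, -0.509, 0.49, -0.49]
contact_force: [-0.1, 0.3, -0.0]
grip_width: 0.8
```

send_rows(
  motion=[
    [[0, 0, 0, 0, -25, 0, 0.8], [0, 0, 0, 0, -60, 0, 0.8], [0, 0, 0, 0, -110, 0, 0.8], [0, 0, 0, 0, -170, 0, 0], [0, 0, 0, 0, -200, 0, 0]],
  ],
)

```text
time_s: 8.85
position: [491.2, -295.8, 249.9]
tool_rot: [0.51, -0.509, 0.488, -0.492]
contact_force: [0.6, -0.0, -0.8]
grip_width: 0.382
```

Run:
```python
from h import *; from rig import bot,viewer
st=bot.observe(); print(st['position'],st['joint_positions'])
cv2.imwrite('pics/w3.png',viewer.read_camera('wrist')[:,:,::-1])
# door: hinge H
H=np.array([672,188.]);t=-.02
ux=np.array([np.cos(t),np.sin(t)]);uy=np.array([-ux[1],ux[0]])
a=1.207
d=-ux*np.sin(a)-uy*np.cos(a); n=ux*np.cos(a)-uy*np.sin(a)
print('plate',H+230*d-8.5*n,'n',n,'approach 60 off',H+230*d-70*n, 'yx',np.arctan2(-n[0],n[1]))
```

```text
[ 491.22 -295.78  249.86] [ 0.63  0.31 -0.2   1.77  0.07  1.07 -1.13]
plate [452.59 118.48] n [ 0.34 -0.94] approach 60 off [431.86 176.38] yx -2.797796326794897
```

View pics/w3.png

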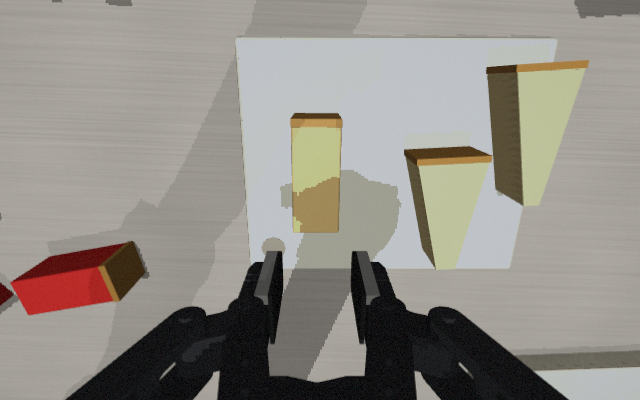

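send_rows(
  motion=[
    [[0, -10, 0, -40, 0, -4, 0], [0, -20, 0, -90, 0, -8, 0], [0, -30, 0, -140, 0, -12, 0], [0, -40, 0, -190, 0, -18, 0], [0, -50, 0, -237, 0, -22, 0]],
  ],
)

```text
time_s: 9.52
position: [458.4, -57.6, 246.0]
tool_rot: [-0.67, 0.67, -0.227, 0.227]
contact_force: [0.9, -0.3, -0.5]
grip_width: -0.004
```

Run:
```python
from h import *; from rig import bot,viewer
st=bot.observe(); print(st['position'],st['joint_positions'])
print(delta(st,[432,176,250],.344))
```

```text
[458.39 -57.64 245.97] [ 0.47  0.15 -0.48  1.99  0.08  1.01 -0.7 ]
(array([  0.01, -57.16,   0.01]), array([-163.03,   -4.09,  169.43]))
```

send_rows(
  motion=[
    [[0, -10, 0, -30, 0, 31, 0], [0, -20, 0, -65, -2, 67, 0], [0, -30, 0, -100, -3, 104, 0], [0, -40, 0, -135, -4, 140, 0], [0, -50, 0, -163, -4, 169, 0]],
  ],
)

```text
time_s: 10.15
position: [433.2, 176.1, 250.2]
tool_rot: [0.703, -0.703, -0.078, 0.077]
contact_force: [0.1, 0.3, -0.1]
grip_width: 0.004
```

send_rows(
  motion=[
    [[0, -7, 0, 0, 0, 0, 0], [0, -7, 0, 0, 0, 0, 0]],
  ],
)

```text
time_s: 10.4
position: [433.6, 174.3, 249.8]
tool_rot: [-0.697, 0.697, 0.118, -0.118]
contact_force: [-0.4, -0.5, 0.1]
grip_width: 0.001
```

Run:
```python
from h import *; from rig import bot,viewer
st=bot.observe(); print(st['position'],st['joint_positions'])
print(delta(st,[432,176,155],.344))
cv2.imwrite('pics/w4.png',viewer.read_camera('wrist')[:,:,::-1])
st=bot.observe()
cv2.imwrite('pics/t4.png',viewer.read_camera('top')[:,:,::-1])
p=viewer.camera_params('wrist')
H=np.array([672,188.]);t=-.02
ux=np.array([np.cos(t),np.sin(t)]);uy=np.array([-ux[1],ux[0]])
a=1.207
d=-ux*np.sin(a)-uy*np.cos(a); n=ux*np.cos(a)-uy*np.sin(a)
for r,o,z in((208,8.5,185),(252,8.5,185),(260,7,190),(260,7,20),(252,8.5,125)): print(r,z,proj(p,np.r_[H+r*d-o*n,z],st))
```

```text
[433.56 174.28 249.78] [ 0.21  0.2  -0.77  1.97  0.16  1.04 -0.29]
(array([-0.  , -0.55, -0.03]), array([-0.86, 94.78,  2.14]))
208 185 [[350.05 302.26]]
252 185 [[285.19 302.85]]
260 190 [[272.62 309.52]]
260 20 [[291.01 213.89]]
252 125 [[291.45 258.69]]
```

View pics/w4.png

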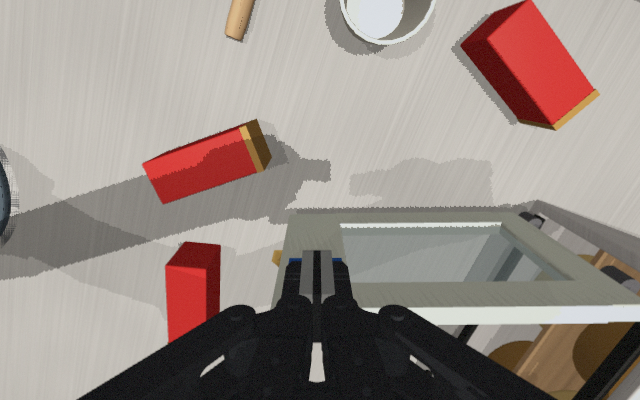

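View pics/t4.png

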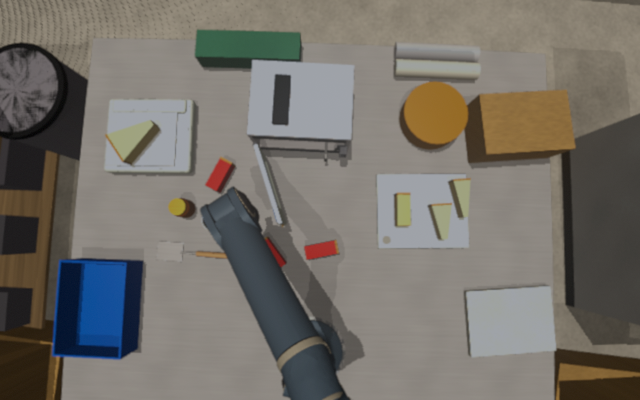

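send_rows(
  motion=[
    [[0, 0, 0, 0, 25, 0, 0], [0, 0, 0, 0, 55, 0, 0], [0, 0, 0, 0, 80, 0, 0], [0, 0, 0, 0, 93, -15, 0], [0, 0, 0, 0, 93, -30, 0]],
  ],
)

```text
time_s: 11.12
position: [443.9, 144.0, 156.5]
tool_rot: [-0.697, 0.698, 0.117, -0.118]
contact_force: [0.6, -0.2, 0.6]
grip_width: -0.001
```

Run:
```python
from h import *; from rig import bot,viewer
st=bot.observe(); print(st['position'],st['joint_positions'])
H=np.array([672,188.]);v=np.array(st['position'][:2])-H
a=1.207;t=-.02
ux=np.array([np.cos(t),np.sin(t)]);uy=np.array([-ux[1],ux[0]])
d=-ux*np.sin(a)-uy*np.cos(a); n=ux*np.cos(a)-uy*np.sin(a)
print(v@d,v@n)
cv2.imwrite('pics/w5.png',viewer.read_camera('wrist')[:,:,::-1])
```

```text
[443.86 143.99 156.55] [ 0.2   0.32 -0.72  2.07  0.28  0.84 -0.35]
229.6216805769777 -35.46314920372615
```

View pics/w5.png

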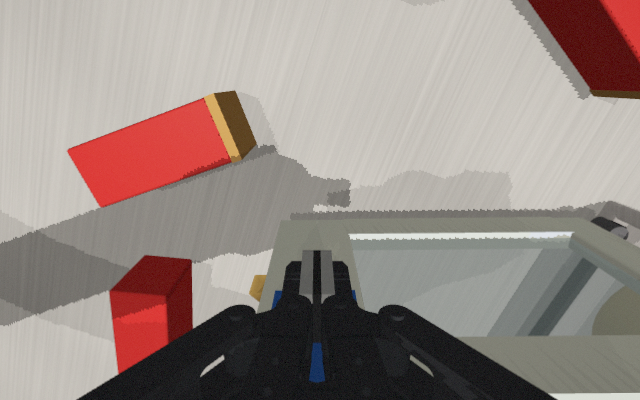

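send_rows(
  motion=[
    [[0, 0, 0, 0, 0, -6, 0], [0, 0, 0, 0, 0, -10, 0], [0, 0, 0, 0, 0, -13, 0], [0, 0, 0, 0, 0, -16, 0], [0, 0, 0, 0, 0, -18, 0]],
  ],
)

```text
time_s: 11.8
position: [449.6, 129.1, 157.2]
tool_rot: [0.697, -0.697, -0.118, 0.118]
contact_force: [-0.2, 0.4, 0.2]
grip_width: -0.002
```

```bash
cat > arc.py <<'E'
from h import *; from rig import bot
st=bot.observe()
H=np.array([672,188.]);v=np.array(st['position'][:2])-H;t=-.02
ux=np.array([np.cos(t),np.sin(t)]);uy=np.array([-ux[1],ux[0]])
r=np.hypot(*v); a=np.arctan2(-v@ux,-v@uy)-np.arcsin(19.5/r)
m=q(st['tool_rot']).as_matrix(); yx=np.arctan2(m[1,0],m[0,0])
print('t',st['time_s'],'pos',st['position'],'r',r,'implied door a',a,'yx',yx,'want',np.pi/2+t-a,'F',np.array(st['contact_force']),'j7',st['joint_positions'][6])
E
python3 arc.py; python3 -c "
import numpy as np
for d in (1,2,4,6,8,10):
  s,c=np.sin(np.radians(d)),np.cos(np.radians(d)); print(d,round(230*(1-c)-19.5*s,1),round(-230*s-19.5*(1-c),1))"
```

```text
t 11.8 pos [449.63 129.09 157.2 ] r 230.04615276285168 implied door a 1.2069565974325784 yx 0.33557110184883787 want 0.3438397293623181 F [-0.15  0.37  0.25] j7 -0.30825330217052654
1 -0.3 -4.0
2 -0.5 -8.0
4 -0.8 -16.1
6 -0.8 -24.1
8 -0.5 -32.2
10 0.1 -40.2
```

send_rows(
  motion=[
    [[0, -1, 0, 0, 0, -4, 0], [0, -2, 0, 0, 0, -8, 0], [0, -4, 0, -1, 1, -16, 0], [0, -6, 0, -1, 1, -24, 0], [0, -8, 0, 0, 1, -32, 0]],
  ],
)

```text
time_s: 12.42
position: [459.8, 98.0, 155.8]
tool_rot: [-0.687, 0.687, 0.167, -0.167]
contact_force: [-1.3, 0.5, -0.7]
grip_width: 0.005
```

```bash
python3 arc.py
```

```text
t 12.425 pos [459.82  98.05 155.83] r 230.4562819148456 implied door a 1.0650970440159457 yx 0.47649419694423645 want 0.4856992827789508 F [-1.26  0.46 -0.67] j7 -0.11166204287969776
```

send_rows(
  motion=[
    [[0, -2, 0, 0, 0, -8, 0], [0, -4, 0, -1, 0, -16, 0], [0, -6, 0, -1, 0, -24, 0], [0, -8, 0, 0, 0, -32, 0], [0, -10, 0, 0, 0, -40, 0]],
  ],
)

```text
time_s: 13.05
position: [478.5, 62.6, 156.0]
tool_rot: [0.67, -0.67, -0.226, 0.226]
contact_force: [-0.5, 1.1, -0.7]
grip_width: 0.0
```

Run:
```python
exec(open('arc.py').read())
from rig import viewer
cv2.imwrite('pics/w6.png',viewer.read_camera('wrist')[:,:,::-1])
```

```text
t 13.05 pos [478.49  62.64 155.95] r 230.56468743610597 implied door a 0.8912758501239938 yx 0.6509959544700069 want 0.6595204766709027 F [-0.52  1.14 -0.67] j7 0.12241864461296424
```

View pics/w6.png

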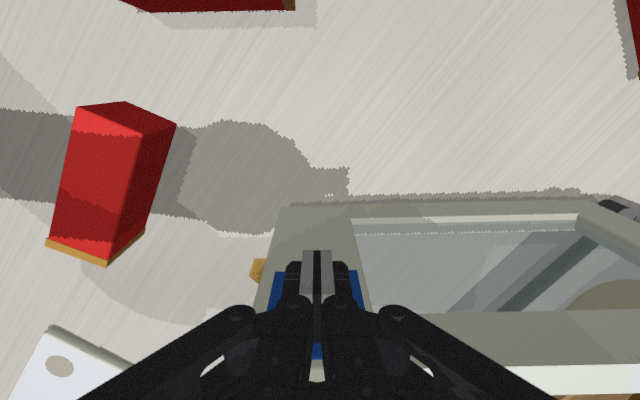

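send_rows(
  motion=[
    [[0, -2, 0, 0, 0, -8, 0], [0, -4, 0, -1, 0, -16, 0], [0, -6, 0, -1, 0, -24, 0], [0, -8, 0, 0, 0, -32, 0], [0, -10, 0, 0, 0, -40, 0]],
  ],
)

```text
time_s: 13.72
position: [502.5, 31.0, 155.9]
tool_rot: [0.648, -0.648, -0.283, 0.284]
contact_force: [-1.0, 0.1, 0.4]
grip_width: -0.004
```

send_rows(
  motion=[
    [[0, -2, 0, 0, 0, -8, 0], [0, -4, 0, -1, 0, -16, 0], [0, -6, 0, -1, 0, -24, 0], [0, -8, 0, 0, 0, -32, 0], [0, -10, 0, 0, 0, -40, 0]],
  ],
)

```text
time_s: 14.35
position: [531.7, 3.8, 155.8]
tool_rot: [0.621, -0.62, -0.339, 0.339]
contact_force: [-0.3, 1.1, -0.0]
grip_width: 0.001
```

```bash
python3 arc.py
```

```text
t 14.35 pos [531.73   3.78 155.83] r 231.54594646797707 implied door a 0.5464428230124124 yx 0.99954573337296 want 1.0043535037824842 F [-0.32  1.09 -0.01] j7 0.5404866928883257
```

send_rows(
  motion=[
    [[0, -2, 0, 0, 0, -8, 0], [0, -4, 0, 0, 0, -15, 0], [0, -5.5, 0, 0, 0, -22, 0], [0, -7, 0, 0, 0, -28, 0], [0, -8.5, 0, 0, 0, -34, 0]],
  ],
)

```text
time_s: 14.98
position: [560.9, -14.5, 156.1]
tool_rot: [0.594, -0.594, -0.384, 0.384]
contact_force: [-1.1, 1.0, -1.4]
grip_width: 0.004
```

send_rows(
  motion=[
    [[0, -1.5, 0, 0, 0, -6, 0], [0, -3, 0, 0, 0, -12, 0], [0, -4.5, 0, 0, 0, -18, 0], [0, -6, 0, 0, 0, -23, 0], [0, -7, 0, 0, 0, -28, 0]],
  ],
)

```text
time_s: 15.6
position: [586.4, -25.9, 156.1]
tool_rot: [0.569, -0.569, -0.42, 0.419]
contact_force: [-1.7, -0.1, -0.1]
grip_width: -0.001
```

Run:
```python
exec(open('arc.py').read())
from rig import viewer
cv2.imwrite('pics/w7.png',viewer.read_camera('wrist')[:,:,::-1])
cv2.imwrite('pics/t7.png',viewer.read_camera('top')[:,:,::-1])
```

```text
t 15.6 pos [586.4  -25.94 156.1 ] r 230.424053387379 implied door a 0.27586565355810655 yx 1.270216005330744 want 1.27493067323679 F [-1.7  -0.13 -0.13] j7 0.8254883956083464
```

View pics/w7.png

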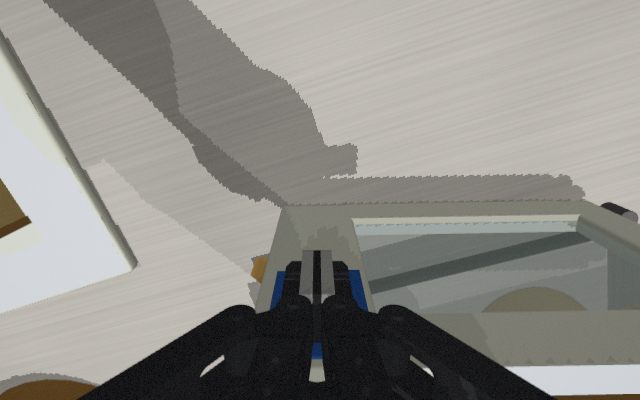

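View pics/t7.png

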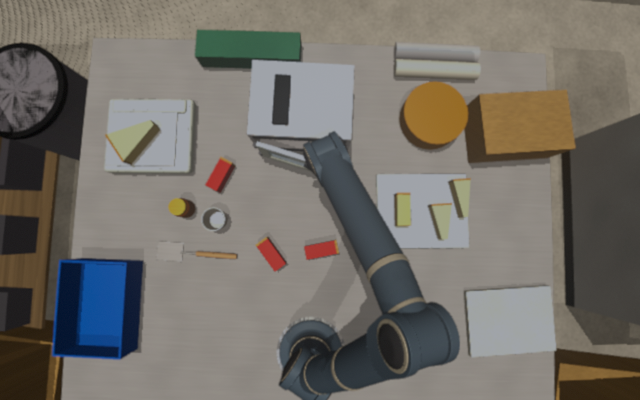

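send_rows(
  motion=[
    [[0, -1, 0, 0, 0, -4, 0], [0, -2, 0, 0, 0, -8, 0], [0, -3, 0, 0, 0, -12, 0], [0, -4, 0, 0, 0, -16, 0], [0, -4.7, 0, 0, 0, -19, 0]],
  ],
)

```text
time_s: 16.32
position: [604.5, -31.7, 156.1]
tool_rot: [-0.552, 0.552, 0.442, -0.442]
contact_force: [-1.2, 0.2, -0.3]
grip_width: -0.002
```

send_rows(
  motion=[
    [[0, -0.7, 0, 0, 0, -3, 0], [0, -1.4, 0, 0, 0, -6, 0], [0, -2.1, 0, 0, 0, -9, 0], [0, -2.8, 0, 0, 0, -11.5, 0], [0, -3.5, 0, 0, 0, -14, 0]],
  ],
)

```text
time_s: 16.95
position: [617.8, -34.7, 156.1]
tool_rot: [0.538, -0.538, -0.459, 0.459]
contact_force: [-2.1, -0.7, 0.3]
grip_width: -0.0
```

```bash
python3 arc.py
```

```text
t 16.95 pos [617.81 -34.71 156.06] r 229.21265037272306 implied door a 0.13352145940000637 yx 1.4128005738491336 want 1.41727486739489 F [-2.09 -0.66  0.26] j7 0.9662354180362068
```

send_rows(
  motion=[
    [[0, -0.5, 0, 0, 0, -2, 0], [0, -1, 0, 0, 0, -4, 0], [0, -1.5, 0, 0, 0, -6, 0], [0, -2, 0, 0, 0, -8, 0], [0, -2.5, 0, 0, 0, -10, 0]],
  ],
)

```text
time_s: 17.58
position: [627.7, -36.4, 156.0]
tool_rot: [0.528, -0.528, -0.47, 0.471]
contact_force: [-2.1, -1.0, 0.7]
grip_width: 0.001
```

send_rows(
  motion=[
    [[0, -0.2, 0, 0, 0, -1, 0], [0, -0.5, 0, 0, 0, -2, 0], [0, -0.7, 0, 0, 0, -3, 0], [0, -1, 0, 0, 0, -4, 0]],
  ],
)

```text
time_s: 18.08
position: [631.6, -36.8, 156.0]
tool_rot: [0.524, -0.524, -0.475, 0.475]
contact_force: [-2.5, -0.7, -0.3]
grip_width: -0.004
```

```bash
python3 arc.py
```

```text
t 18.075 pos [631.62 -36.8  155.99] r 228.40244628507025 implied door a 0.07226065561970087 yx 1.4733735370697074 want 1.4785356711751956 F [-2.48 -0.75 -0.32] j7 1.0246111014519463
```

send_rows(
  motion=[
    [[0, -0.2, 0, 0, 0, -1, 0], [0, -0.5, 0, 0, 0, -2, 0], [0, -0.7, 0, 0, 0, -3, 0]],
  ],
)

```text
time_s: 18.45
position: [634.7, -37.0, 156.0]
tool_rot: [0.521, -0.521, -0.478, 0.478]
contact_force: [-2.8, -1.1, -0.1]
grip_width: -0.004
```

send_rows(
  motion=[
    [[0, -0.2, 0, 0, 0, -1, 0], [0, -0.5, 0, 0, 0, -2, 0], [0, -0.7, 0, 0, 0, -3, 0]],
  ],
)

```text
time_s: 18.82
position: [636.5, -37.4, 156.0]
tool_rot: [0.518, -0.517, -0.48, 0.482]
contact_force: [-7.6, -1.2, 2.7]
grip_width: -0.002
```

send_rows(
  motion=[
    [[0, -0.1, 0, 0, 0, -0.5, 0], [0, -0.2, 0, 0, 0, -1, 0]],
  ],
)

```text
time_s: 19.08
position: [637.2, -37.5, 156.0]
tool_rot: [0.518, -0.516, -0.481, 0.484]
contact_force: [-8.4, -2.1, 2.6]
grip_width: 0.001
```

send_rows(
  motion=[
    [[0, -0.1, 0, 0, 0, -0.5, 0], [0, -0.2, 0, 0, 0, -1, 0]],
  ],
)

```text
time_s: 19.32
position: [637.9, -37.6, 156.0]
tool_rot: [0.517, -0.516, -0.482, 0.485]
contact_force: [-8.6, -2.2, 3.3]
grip_width: -0.001
```

send_rows(
  motion=[
    [[0, -0.1, 0, 0, 0, -0.5, 0], [0, -0.2, 0, 0, 0, -1, 0]],
  ],
)

```text
time_s: 19.58
position: [638.7, -37.7, 156.0]
tool_rot: [0.516, -0.515, -0.483, 0.486]
contact_force: [-9.9, -2.1, 3.9]
grip_width: 0.002
```

send_rows(
  motion=[
    [[0, -0.1, 0, 0, 0, -0.5, 0], [0, -0.2, 0, 0, 0, -1, 0]],
  ],
)

```text
time_s: 19.82
position: [639.5, -37.8, 156.0]
tool_rot: [0.515, -0.514, -0.483, 0.487]
contact_force: [-9.2, -1.0, 4.6]
grip_width: -0.003
```

send_rows(
  motion=[
    [[0, 0, 0, 0, 0, -0.5, 0], [0, 0, 0, 0, 0, -1, 0]],
  ],
)

```text
time_s: 20.08
position: [642.8, -37.5, 156.3]
tool_rot: [-0.514, 0.515, 0.485, -0.485]
contact_force: [-3.6, -0.5, 0.1]
grip_width: 0.0
```

send_rows(
  motion=[
    [[0, 0, 0, 0, 0, 2, 0], [0, 0, 0, 0, 0, 6, 0], [0, 0, 0, 0, 0, 12, 0], [0, 0, 0, 0, 0, 22, 0], [0, 0, 0, 0, 0, 35, 0]],
  ],
)

```text
time_s: 20.7
position: [606.9, -35.4, 156.1]
tool_rot: [-0.515, 0.515, 0.485, -0.485]
contact_force: [-0.7, -0.3, -1.1]
grip_width: 0.002
```

Run:
```python
exec(open('arc.py').read())
from rig import viewer
p=viewer.camera_params('wrist')
cv2.imwrite('pics/w8.png',viewer.read_camera('wrist')[:,:,::-1])
for a in (.03,.1):
 d=-ux*np.sin(a)-uy*np.cos(a); n=ux*np.cos(a)-uy*np.sin(a)
 for R_,o,z in((260,7,190),(260,7,20)): print(a,R_,z,proj(p,np.r_[H+R_*d-o*n,z],st))
```

```text
t 20.7 pos [606.93 -35.4  156.13] r 232.681260778197 implied door a 0.1795145833446885 yx 1.5115144383788117 want 1.371281743450208 F [-0.7  -0.26 -1.07] j7 1.0512997094822196
0.03 260 190 [[233.59 435.94]]
0.03 260 20 [[278.94 241.41]]
0.1 260 190 [[232.2  401.57]]
0.1 260 20 [[279.28 222.1 ]]
```

View pics/w8.png

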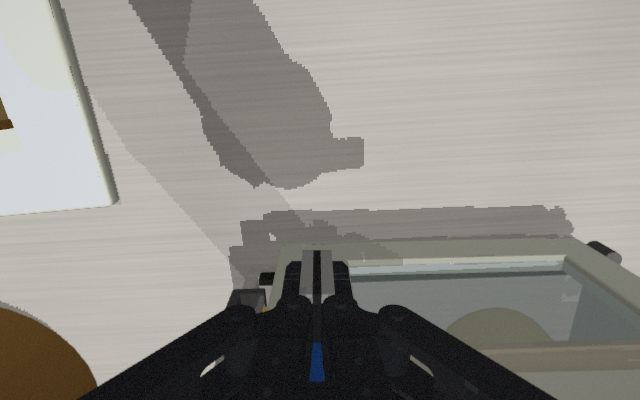

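send_rows(
  motion=[
    [[0, 0, 0, 0, -10, 25, 0], [0, 0, 0, 0, -40, 55, 0], [0, 0, 0, 0, -80, 90, 0], [0, 0, 0, 0, -110, 115, 0], [0, 0, 0, 0, -120, 120, 0]],
  ],
)

```text
time_s: 21.38
position: [487.3, -28.1, 277.6]
tool_rot: [-0.513, 0.516, 0.485, -0.485]
contact_force: [-0.0, -0.7, -0.3]
grip_width: 0.003
```

send_rows(
  motion=[
    [[0, 0, 0, 0, 0, 0, 0], [0, 0, 0, 0, 0, 0, 0], [0, 0, 0, 0, 0, 0, 0], [0, 0, 0, 0, 0, 0, 0], [0, 0, 0, 0, 0, 0, 0]],
  ],
)

```text
time_s: 22.0
position: [488.0, -28.3, 275.8]
tool_rot: [0.515, -0.514, -0.485, 0.485]
contact_force: [0.0, -0.4, -1.4]
grip_width: 0.003
```

Run:
```python
exec(open('arc.py').read())
from rig import viewer
p=viewer.camera_params('wrist')
cv2.imwrite('pics/w9.png',viewer.read_camera('wrist')[:,:,::-1])
for a in (.03,.1):
 d=-ux*np.sin(a)-uy*np.cos(a); n=ux*np.cos(a)-uy*np.sin(a)
 for R_,o,z in((260,7,190),(260,7,20)): print(a,R_,z,proj(p,np.r_[H+R_*d-o*n,z],st))
im=viewer.read_camera('top')[:,:,::-1]
cv2.imwrite('pics/t9.png',cv2.resize(im[40:265,150:490],None,fx=2.3,fy=2.3,interpolation=2))
```

```text
t 22.0 pos [487.98 -28.29 275.77] r 283.977895597693 implied door a 0.6162315880000756 yx 1.5117461519678164 want 0.9345647387948209 F [ 0.01 -0.4  -1.44] j7 1.2206626211158034
0.03 260 190 [[277.72 396.07]]
0.03 260 20 [[291.68 282.28]]
0.1 260 190 [[278.04 379.51]]
0.1 260 20 [[292.08 270.2 ]]
```

View pics/w9.png

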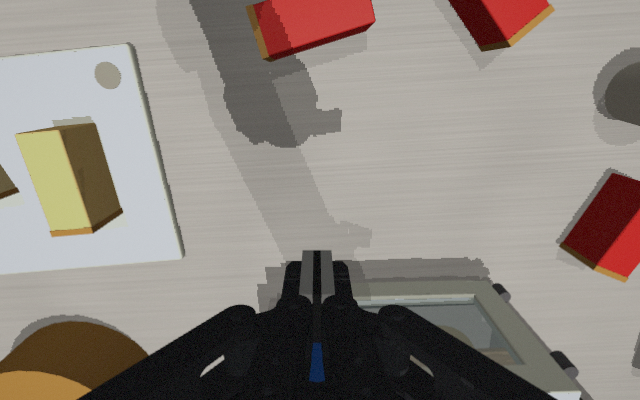

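View pics/t9.png

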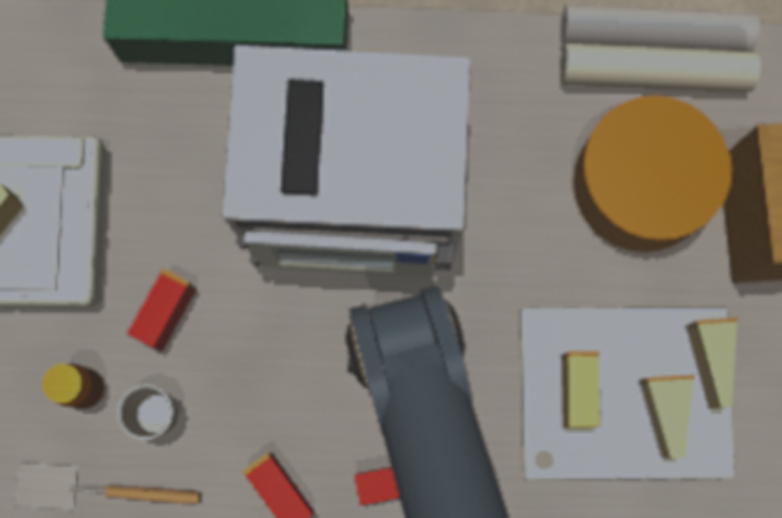

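Run:
```python
from h import *; from rig import bot,viewer
p=viewer.camera_params('top')
f=lambda l,z:np.array([onz(p,(x/2.3+150-.3,y/2.3+40-.3),z)[:2] for x,y in l])
b=f([(565,352),(599,351),(601,428),(565,429)],75);d=f([(523,309),(727,309),(734,478),(526,478)],15)
print(b.mean(0),d.mean(0)+80*np.array([-.035,1]))
e=f([(246,238),(436,247)],190)  # door top edge mid
v=e[1]-e[0];print(e,'door angle',np.arctan2(-v[0],-v[1])+.02 if 0 else np.arctan2(-v[0],-v[1])-.02)
st=bot.observe();print(st['time_s'],st['contact_force'])
```

```text
[ 489.83 -293.48] [ 489.03 -296.23]
[[670.21 181.42]
 [665.98 -71.3 ]] door angle -0.003253668468682972
22.1 [-0.7  -0.17 -0.45]
```

```bash
python3 -c "
from rig import bot
print(bot.close_job())"
```

```text
the job is handed in; nothing more can be done
None
```

The job is done and handed in at about 22 s: the cheese lies on the cutting board and the cabinet door is latched shut.

- **Cheese:** I gripped the yellow block at 40 N and set it down flat on the board's clear half. The last top picture puts it about 3 mm from the middle of that half, lined up with the board.
- **Door:** I pushed it shut at the push plate with the closed fingertips, ending in 0.5 mm steps. The highest force I read was about 11 N. At the snap the force dropped to about 4 N and the fingers jumped 3 mm. Force was only read at the end of each call, so a brief peak between readings is not ruled out.
- **Latch check:** after backing off, the door stayed shut in pictures up to 1.4 s later. The readings of its angle differ: about 0.025 rad in the wrist camera and about 0 in the top camera. Both are within the latched range.
- **Everything else:** the listed bystanders that I could see in the last pictures look unmoved; I checked these by eye only. The arm was clear of everything, with residual force readings within sensor noise.

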